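# Fill the box shaker and present its lid for gluing

### The job

Tip all six steel balls from the plywood scoop into the open shaker body and stand the empty scoop back upright on the bench. Then pick up the shaker's lid by its grip strip, carry it over the obstacle and finish still holding it level about 15 mm above the shaker body's rim, squarely lined up with it and never touching it, so that I can brush glue on the rim. Do not bump the cradle or the mitre box and leave everything else on the bench where it is.

Things in the scene. Friction and masses are not known exactly. Their poses are not given: they have to be found in the camera images.
- shaker: Unfinished box shaker, here called the shaker body; an open-topped dark wood box, outside 120 (its x) x 90 (y) x 70 tall, walls and floor 8, inside 104 x 74 x 62 deep. Fixed to the bench near the middle, between the cradle and the mitre box. Origin: centre of its underside, z up (sizes in mm)
- shaker_rim (a point): Centre of the shaker body's open mouth, level with the top of its rim, 70 above the bench; axes as the shaker body (sizes in mm)
- shaker_in (a point): Centre of the shaker body's inner floor, 8 above the bench; axes as the shaker body (sizes in mm)
- lid: The shaker's lid, loose, flat on the bench on the side without the scoop: dark wood plate 120 (x) x 90 (y) x 8 thick; on its middle an upright plywood grip strip 70 long (x), 18 wide (y), from 8 to 42 above the underside. Origin: centre of the underside; z up. About 0.12 kg; the same either way round (sizes in mm)
- scoop: Plywood scoop with six balls, loose, flat on the bench; 0.14 kg. Cheeks 5 thick, x -70 to +40, 40 tall, 60 over their outsides (y). Floor 4 thick, x -20 to +35; back wall at +35; from x -20 a ramp rises 25 degrees to the lip at x -70 z 27, open beyond: dipping that end past 25 degrees starts the pour, 50 empties it. Origin: on the underside, mid-width; x away from the lip, z up (sizes in mm)
- scoop_lip (a point): Middle of the scoop's pouring lip: at x -70, z 27 in the scoop's frame (sizes in mm)
- cradle: Fixed obstacle between the shaker body and whatever lies to its left (+y): plywood cradle of two upright cheeks with a wood bar between, 260 (x) x 46 (y) x 90 tall. Origin: centre of its underside (sizes in mm)
- mitre_box: Fixed obstacle between the shaker body and whatever lies to its right (-y): slotted pale wood mitre box, 260 (x) x 46 (y) x 85 tall. Origin: centre of its underside (sizes in mm)
- ball0_center (a point): Centre of a loose steel ball, 14 diameter, 11 g, starts in the scoop (sizes in mm)
- ball1_center (a point): Centre of a loose steel ball, 14 diameter, 11 g, starts in the scoop (sizes in mm)
- ball2_center (a point): Centre of a loose steel ball, 14 diameter, 11 g, starts in the scoop (sizes in mm)
- ball3_center (a point): Centre of a loose steel ball, 14 diameter, 11 g, starts in the scoop (sizes in mm)
- ball4_center (a point): Centre of a loose steel ball, 14 diameter, 11 g, starts in the scoop (sizes in mm)
- ball5_center (a point): Centre of a loose steel ball, 14 diameter, 11 g, starts in the scoop (sizes in mm)
- plane: Block plane, blue and steel, 160 x 50 x 60, loose; bystander. Origin on its underside (sizes in mm)
- glue: White glue bottle with orange cap, 60 diameter, 150 tall, loose; bystander. Origin on its underside (sizes in mm)
- driver: Blue-handled screwdriver lying flat, 170 long, loose; bystander (sizes in mm)
- hammer: Hammer lying flat, loose; bystander (sizes in mm)
- file: Flat file with wooden handle lying flat, about 310 long and 24 thick, loose; bystander. Origin on its underside (sizes in mm)
- mug: White cup, 72 diameter, 85 tall, loose; bystander. Origin on its underside (sizes in mm)
Things that resemble listed ones, but are neither listed nor needed, are in the scene too. What is shaped like the shaker but green or turquoise is not meant.

How it is judged:
On the way, in this order (a step that is already met when the one before it is completed fails the run):
1. all six balls are inside the shaker body (x of ball0_center in the frame of shaker_in between -0.053 and 0.053 m and y of ball0_center in the frame of shaker_in between -0.038 and 0.038 m and z of ball0_center in the frame of shaker_in between 0 and 0.055 m and x of ball1_center in the frame of shaker_in between -0.053 and 0.053 m and y of ball1_center in the frame of shaker_in between -0.038 and 0.038 m and z of ball1_center in the frame of shaker_in between 0 and 0.055 m and x of ball2_center in the frame of shaker_in between -0.053 and 0.053 m and y of ball2_center in the frame of shaker_in between -0.038 and 0.038 m and z of ball2_center in the frame of shaker_in between 0 and 0.055 m and x of ball3_center in the frame of shaker_in between -0.053 and 0.053 m and y of ball3_center in the frame of shaker_in between -0.038 and 0.038 m and z of ball3_center in the frame of shaker_in between 0 and 0.055 m and x of ball4_center in the frame of shaker_in between -0.053 and 0.053 m and y of ball4_center in the frame of shaker_in between -0.038 and 0.038 m and z of ball4_center in the frame of shaker_in between 0 and 0.055 m and x of ball5_center in the frame of shaker_in between -0.053 and 0.053 m and y of ball5_center in the frame of shaker_in between -0.038 and 0.038 m and z of ball5_center in the frame of shaker_in between 0 and 0.055 m), for 0.2 s.
2. the scoop stands upright on the bench, let go (height (world z) of scoop below 0.008 m and angle between scoop's own z axis and vertical below 0.1 rad and contact force between the fingers and scoop below 0.1 N and linear speed of scoop below 0.02 m/s), for 0.2 s.
At the end, for the whole second after the job is handed in: Six balls in the body; scoop upright on the bench, let go; lid still in the fingers, not touching, underside 4 to 30 mm above the rim, centres within 10 mm, aligned within 0.12 rad, tilt under 0.1 rad (all of step 1 and all of step 2 and z of lid in the frame of shaker_rim between 0.004 and 0.03 m and horizontal distance between lid and shaker_rim below 0.01 m and angle between the x axis of lid and the x axis of shaker, either way round below 0.12 rad and angle between lid's own z axis and vertical below 0.1 rad and linear speed of lid below 0.02 m/s and contact force between lid and the fingers above 1 N and contact force between lid and shaker below 0.1 N and contact force between lid and scoop below 0.1 N); the arm keeps its last pose, push and grip.
It fails at once if the lid touches the shaker body (over 1 N) (contact force between lid and shaker above 1 N).
It fails at once if the cradle or the mitre box is bumped (over 3 N) (contact force between any of cradle, mitre_box and anything else above 3 N).
It fails at once if another thing on the bench is moved by over 25 mm (distance of any of plane, glue, driver, hammer, file, mug from where it was at the start of the episode above 0.025 m).
It also fails if it takes over 72 s, if anything falls off the work surface, if the arm or the gripper's body presses on something with over 40 N, if the wrist force passes 120 N, or if a joint passes its speed limit or range.

### The arm

A 6-joint arm with a two-finger parallel gripper is mounted at the origin on the work surface. World frame = base frame: x ahead of the robot, y to its left, z up, the work surface at z = 0. Lengths are in m, angles in rad, forces in N, time in s.
With the tool pointing down it reaches from about 0.35 to 0.775 m from the base axis. Payload 5.5 kg.
Tool frame: the origin (TCP) lies on the centre line of the jaws, within the pads' length; the fingertips stand 8 mm ahead of it and the grasp point (between the pads) lies 11 mm behind it; z points along the fingers, y is the direction in which the jaws open and shut (so a half turn about z gives the same grasp; the last joint's range is limited). The gripper opens to 85 mm and grips with 20 to 120 N. Pads are 22 mm wide; open, the fingers measure 114 mm over their backs; the gripper's body (76 mm by 85 mm) begins 54 mm behind the grasp point. The pads swing forward as they close: fully open they stand 13 mm farther back than shut.
Start: joints at [-1.262, 0.313, 0.046, 1.304, 0, 1.431], TCP at [0.249, -0.518, 0.239] pointing down, gripper open.
Joint ranges: [-2.76, 2.76], [-0.86, 1.69], [-1.03, 1.26], [-2.2, 2.34], [-1.47, 1.5], [-3.14, 3.14]. Speed limits (rad/s): [2.57, 2.57, 3.14, 3.14, 3.14, 3.14].

### API

Orientations are given as a unit quaternion [w, x, y, z].
In Python, from workcell import env gives the robot as it stands. The module is installed in compiled form; this text tells all that it offers.
- The arm moves only by the tool play_rows, never from a script. Its argument "steps" is a list of rows, each an object with "claw": the closure in counts, from 0 (fully open) to 255 (shut); "dp": the shift along the tool's x, y, z in m, a list of three; "angular": the turn, a rotation vector about the tool's x, y, z in degrees, a list of three. In form: [{"claw": claw, "dp": [dx, dy, dz], "angular": [wx, wy, wz]}, ...]. A call has exactly 8 rows; each row shifts and turns the commanded pose from where the row before left it, along the tool's axes as they then stand; what a row does not reach is not made up. A row lasts 1/12 s, in which the tool goes at most 41.7 mm and 7.16 degrees, less where a joint would pass 70% of its speed; a pose out of reach is approached as far as the arm can. A call is refused whole if a number of a shift passes 0.0417 or a number of a turn 7.16, either way. A call with a gripper value outside its range is refused whole. The fingers move at their own pace and stop on an object; "force" is the grip in N (left out, the last holds). Time passes only in rows, so rows that do not move let the fingers close, or fill a call up. It gives the time, the measured TCP pose, the force and the opening at its end, in the units of the state.
- env.get_state(): the state, without advancing time (a new reading comes with each control period).
- env.read_camera(name): name is "scene" or "side" or "wrist"; returns (picture, depth): 400x640x3 uint8, red, green, blue; 400x640 float32, m along the optical axis (not along the pixel's ray), 0 where there is no reading.
- env.calibration(name): a dict with "fx", "fy", "cx", "cy" (pixels), "world_from_camera" (4x4, takes a point from camera to world coordinates); the wrist camera has in their place "hand_eye" (4x4, takes a point from camera to tool coordinates, whose origin is the TCP and whose axes are the flange's). Camera axes: x right, y down, z forward; pixel columns grow to the right and rows downward; lengths in m; the calibration is good to about 2 mm. A picture is of the moment at which its call begins: read the wrist's pose just before it. calibration takes no time and is no camera call.
- env.hand_in(): hands the job in, once; it reports no verdict.
The state is a dict: "clock": time; "joint_pos": joint angles; "qvel": joint speeds; "tau": joint torques, N m; "tcp_pos": TCP position; "orientation": TCP orientation; "wrist_force": force on the tool from outside, world axes, zero at the start; "ft_torque": the same for the moment, N m; "finger_gap": finger opening in m.
Only numpy, scipy, OpenCV 4.12 (cv2) and the standard library are available. Lean on these libraries where they do the work, as an engineer would, in place of code of your own. Each camera call takes 0.05 s, during which the arm holds its last target. There are 200 camera calls.

## Working session

There is one attempt and no reset: what is moved stays moved. The work goes in short steps, Python scripts to look and compute and a tool call to move; the robot and the scene stay as the last step left them, time stands still between calls to the robot, and variables do not carry over. Pictures are saved under pics/ and viewed, about 8 in all and at most 12, crops included, and the job is handed in when it is done.

Besides the shell and the picture viewer there is one more tool, called after ">>>" as name([rows], argument=value, ...), one row to a line, values as JSON. play_rows: Moves the arm, as the interface text tells. Its arguments: {"type":"object","properties":{"steps":{"type":"array","items":{"type":"object","properties":{"claw":{"type":"number"},"dp":{"type":"array","items":{"type":"number"}},"angular":{"type":"array","items":{"type":"number"}}}}},"force":{"type":"number"}},"required":["steps"]}

```bash
mkdir -p pics
cat > h.py <<'E'
import numpy as np, cv2
from workcell import env
from scipy.spatial.transform import Rotation as R
def T():
    s=env.get_state(); M=np.eye(4); q=s["orientation"]; M[:3,:3]=R.from_quat([q[1],q[2],q[3],q[0]]).as_matrix(); M[:3,3]=s["tcp_pos"]; return M
def cloud(n):
    M=T() if n=="wrist" else None
    p,d=env.read_camera(n); c=env.calibration(n)
    W=M@np.array(c["hand_eye"]) if n=="wrist" else np.array(c["world_from_camera"])
    v,u=np.mgrid[:400,:640]
    P=np.stack([(u-c["cx"])/c["fx"]*d,(v-c["cy"])/c["fy"]*d,d],-1)@W[:3,:3].T+W[:3,3]
    P[d==0]=np.nan
    return p,P
E
python3 - <<'E'
from h import *
a,P=cloud("scene"); b,Q=cloud("side")
np.savez("v.npz",a=a,P=P,b=b,Q=Q)
cv2.imwrite("pics/a.png",a[:,:,::-1]); cv2.imwrite("pics/b.png",b[:,:,::-1])
s=env.get_state(); print(s); print(T().round(3))
for n in("scene","side"): print(np.array(env.calibration(n)["world_from_camera"]).round(2))
print(np.array(env.calibration("wrist")["hand_eye"]).round(3))
E
```

```text
{'clock': 0.1, 'joint_pos': array([-1.26161241e+00,  3.13936921e-01,  4.51254138e-02,  1.30360285e+00,
       -3.94565909e-05,  1.43119287e+00]), 'qvel': array([-0.00024932, -0.00186383,  0.00425299, -0.00114514,  0.00103498,
       -0.00011068]), 'tau': array([ 3.21976819e-03, -4.81725883e+01,  2.99243778e+01,  1.26943504e-02,
       -8.41667497e-05,  3.59294802e-06]), 'tcp_pos': array([ 0.24932438, -0.51765741,  0.23850484]), 'orientation': array([-8.04437852e-04,  9.74928878e-01,  2.22515232e-01, -8.81718173e-05]), 'wrist_force': array([-0.07616312,  0.12292007, -0.86432692]), 'ft_torque': array([ 0.00673554,  0.00420198, -0.03784142]), 'finger_gap': 0.08518432653095484}
[[ 0.901  0.434 -0.001  0.249]
 [ 0.434 -0.901  0.002 -0.518]
 [ 0.    -0.002 -1.     0.239]
 [ 0.     0.     0.     1.   ]]
[[-0.32  0.79 -0.52  1.15]
 [ 0.95  0.27 -0.17  0.19]
 [ 0.   -0.55 -0.84  1.07]
 [ 0.    0.    0.    1.  ]]
[[-0.95 -0.26  0.2   0.26]
 [-0.33  0.71 -0.63  0.72]
 [ 0.02 -0.66 -0.75  0.92]
 [ 0.    0.    0.    1.  ]]
[[ 0.001 -0.951 -0.308  0.079]
 [ 1.     0.001 -0.     0.   ]
 [ 0.001 -0.308  0.951 -0.135]
 [ 0.     0.     0.     1.   ]]
```

View pics/a.png

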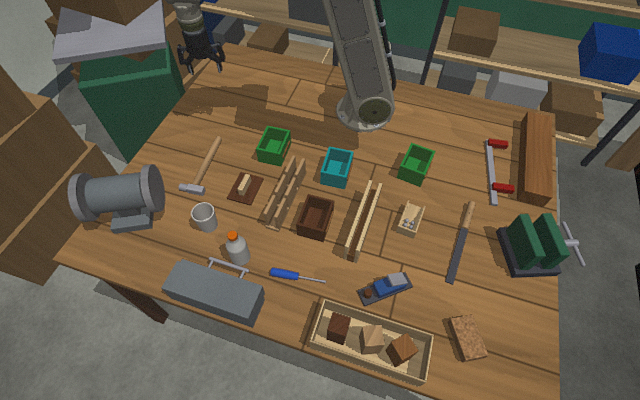

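View pics/b.png

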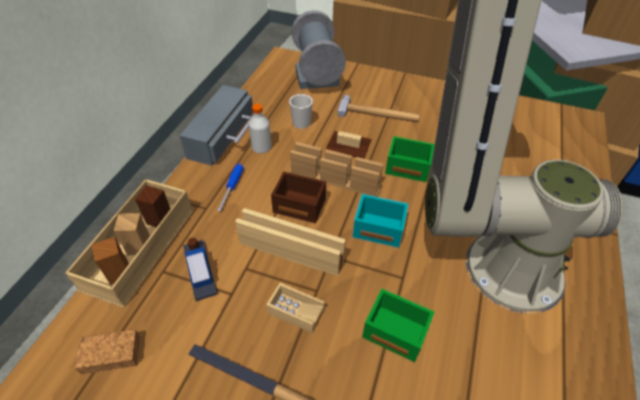

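The scene view shows these look-alikes:
- **Shaker:** brown box at (315,217). The green boxes at (273,145) and (415,163) and the turquoise one at (337,167) are decoys.
- **Scoop:** (410,218), holding the balls.
- **Lid:** (246,187).
- **Obstacles:** the mitre box is at (286,190) and the cradle at (365,220).

Next I'll measure them in a metric orthophoto.

Run:
```python
from h import *
v=np.load("v.npz")
H=np.full((500,800),-1.); I=np.zeros((500,800,3),np.uint8)
for im,P in((v["b"],v["Q"]),(v["a"],v["P"])):
    p=P.reshape(-1,3); c=im.reshape(-1,3); ok=np.isfinite(p[:,0])&(p[:,2]<.3); p=p[ok];c=c[ok]
    o=np.argsort(p[:,2]); p=p[o];c=c[o]
    r=((.85-p[:,0])*1000).astype(int); k=((.4-p[:,1])*1000).astype(int)
    m=(r>=1)&(r<499)&(k>=1)&(k<799)
    for dr in(-1,0,1):
      for dk in(-1,0,1):
        rr,kk=r[m]+dr,k[m]+dk; z=p[m,2]; g=z>H[rr,kk]-.001
        H[rr[g],kk[g]]=z[g]; I[rr[g],kk[g]]=c[m][g]
cv2.imwrite("pics/ortho.png",I[:,:,::-1]); np.save("H.npy",H)
def rects(P,zlo,zhi,tag):
    # blobs in the ground grid
    p=P.reshape(-1,3); s=(p[:,2]>zlo)&(p[:,2]<zhi); p=p[s]
    m=np.zeros((500,800),np.uint8); r=((.85-p[:,0])*1000).astype(int); k=((.4-p[:,1])*1000).astype(int)
    g=(r>=0)&(r<500)&(k>=0)&(k<800); m[r[g],k[g]]=1
    m=cv2.morphologyEx(m,cv2.MORPH_CLOSE,np.ones((9,9)))
    cs,_=cv2.findContours(m,cv2.RETR_EXTERNAL,cv2.CHAIN_APPROX_NONE)
    for c in cs:
        if cv2.contourArea(c)<400: continue
        (cx,cy),(w,h),a=cv2.minAreaRect(c); b=cv2.boxPoints(((cx,cy),(w,h),a))
        e=max([b[1]-b[0],b[2]-b[1]],key=np.linalg.norm); th=np.degrees(np.arctan2(-e[0],-e[1]))%180
        print(tag,"x %.3f y %.3f size %.0f %.0f longaxis %.1f"%(.85-cy/1000,.4-cx/1000,max(w,h),min(w,h),th))
for n,P in(("scene",v["P"]),("side",v["Q"])):
    rects(P,.062,.078,n+" z70"); rects(P,.079,.095,n+" z85"); rects(P,.033,.045,n+" z40"); rects(P,.005,.012,n+" z8")
```

```text
scene z70 x 0.368 y -0.255 size 93 30 longaxis 86.6
scene z70 x 0.378 y -0.006 size 92 54 longaxis 90.0
scene z70 x 0.562 y -0.012 size 124 91 longaxis 1.8
scene z70 x 0.703 y 0.266 size 36 21 longaxis 35.0
scene z70 x 0.845 y -0.200 size 253 10 longaxis 90.0
scene z70 x 0.835 y 0.251 size 298 30 longaxis 90.0
scene z85 x 0.415 y -0.154 size 77 11 longaxis 178.7
scene z85 x 0.415 y -0.118 size 77 10 longaxis 0.0
scene z85 x 0.502 y -0.155 size 74 12 longaxis 177.7
scene z85 x 0.502 y -0.119 size 75 11 longaxis 178.1
scene z85 x 0.590 y -0.157 size 73 12 longaxis 179.1
scene z85 x 0.591 y -0.120 size 75 11 longaxis 0.0
scene z85 x 0.529 y 0.119 size 259 13 longaxis 178.5
scene z85 x 0.529 y 0.153 size 260 13 longaxis 178.3
scene z40 x 0.459 y 0.282 size 111 60 longaxis 174.1
scene z40 x 0.509 y -0.291 size 73 20 longaxis 0.9
scene z40 x 0.528 y 0.134 size 260 38 longaxis 0.0
scene z40 x 0.705 y 0.265 size 92 45 longaxis 130.4
scene z8 x 0.440 y 0.283 size 49 27 longaxis 84.6
scene z8 x 0.509 y -0.287 size 123 96 longaxis 1.0
scene z8 x 0.544 y -0.018 size 73 66 longaxis 1.1
scene z8 x
[... 960 characters left out ...]
 z85 x 0.527 y 0.121 size 258 16 longaxis 178.2
side z85 x 0.529 y 0.155 size 260 16 longaxis 178.9
side z40 x 0.457 y 0.283 size 110 64 longaxis 174.2
side z40 x 0.509 y -0.289 size 70 26 longaxis 3.1
side z40 x 0.553 y 0.029 size 130 47 longaxis 23.6
side z40 x 0.523 y 0.159 size 260 44 longaxis 8.2
side z40 x 0.725 y 0.242 size 43 31 longaxis 42.3
side z40 x 0.821 y 0.253 size 297 30 longaxis 84.6
side z8 x 0.373 y -0.032 size 46 27 longaxis 5.2
side z8 x 0.469 y 0.274 size 78 38 longaxis 174.9
side z8 x 0.468 y -0.133 size 191 50 longaxis 1.3
side z8 x 0.509 y -0.289 size 119 94 longaxis 0.0
side z8 x 0.573 y -0.038 size 88 28 longaxis 2.9
side z8 x 0.669 y 0.308 size 50 32 longaxis 41.6
```

View pics/ortho.png

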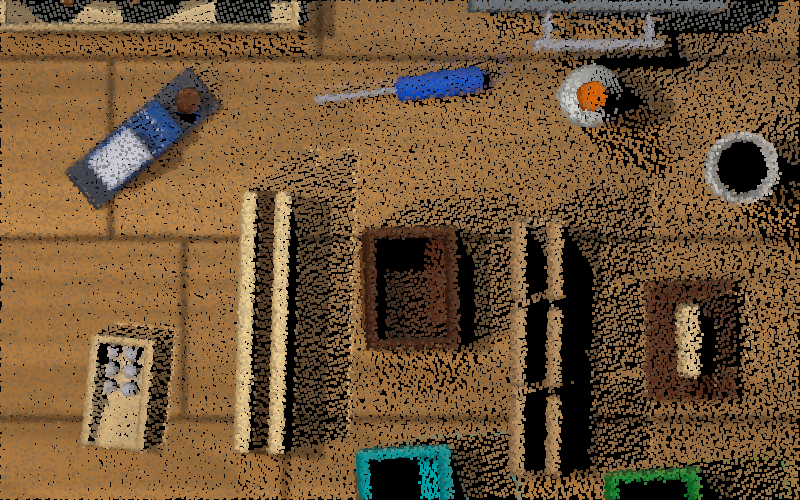

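The orthophoto (col = 400−1000y, row = 850−1000x) shows the shaker at (410,288) and the lid at (692,341). The scoop is at (118,390), with balls at the high-x end and the lip towards the robot. The cradle is at (264,322) and the mitre box at (537,347). Sizes match the task text. I'll turn the tool in place first.

>>> play_rows([
  {"claw": 0,"dp": [0,0,0],"angular": [0,0,-6.18]},
  {"claw": 0,"dp": [0,0,0],"angular": [0,0,-6.18]},
  {"claw": 0,"dp": [0,0,0],"angular": [0,0,-6.18]},
  {"claw": 0,"dp": [0,0,0],"angular": [0,0,-6.18]},
  {"claw": 0,"dp": [0,0,0],"angular": [0,0,-6.18]},
  {"claw": 0,"dp": [0,0,0],"angular": [0,0,-6.18]},
  {"claw": 0,"dp": [0,0,0],"angular": [0,0,-6.18]},
  {"claw": 0,"dp": [0,0,0],"angular": [0,0,-6.18]},
], force=70)

```text
clock: 0.77
tcp_pos: [0.2494, -0.5178, 0.2388]
orientation: [-0.001, 0.791, 0.612, 0.0]
wrist_force: [0.8, 0.0, 0.1]
finger_gap: 0.0853
```

>>> play_rows([
  {"claw": 0,"dp": [0,0,0],"angular": [0,0,-6.18]},
  {"claw": 0,"dp": [0,0,0],"angular": [0,0,-6.18]},
  {"claw": 0,"dp": [0,0,0],"angular": [0,0,-6.18]},
  {"claw": 0,"dp": [0,0,0],"angular": [0,0,-6.18]},
  {"claw": 0,"dp": [0,0,0],"angular": [0,0,-6.18]},
  {"claw": 0,"dp": [0,0,0],"angular": [0,0,-6.18]},
  {"claw": 0,"dp": [0,0,0],"angular": [0,0,-6.18]},
  {"claw": 0,"dp": [0,0,0],"angular": [0,0,-6.18]},
])

```text
clock: 1.43
tcp_pos: [0.2494, -0.5178, 0.2388]
orientation: [-0.0, 0.463, 0.887, 0.0]
wrist_force: [-0.6, 0.0, -0.1]
finger_gap: 0.0855
```

>>> play_rows([
  {"claw": 0,"dp": [0,0,0],"angular": [0,0,-6.18]},
  {"claw": 0,"dp": [0,0,0],"angular": [0,0,-6.18]},
  {"claw": 0,"dp": [0,0,0],"angular": [0,0,-6.18]},
  {"claw": 0,"dp": [0,0,0],"angular": [0,0,-6.18]},
  {"claw": 0,"dp": [0,0,0],"angular": [0,0,-6.18]},
  {"claw": 0,"dp": [0,0,0],"angular": [0,0,-6.18]},
  {"claw": 0,"dp": [0,0,0],"angular": [0,0,-6.18]},
  {"claw": 0,"dp": [0,0,0],"angular": [0,0,-6.18]},
])

```text
clock: 2.1
tcp_pos: [0.2494, -0.5178, 0.2388]
orientation: [-0.0, 0.049, 0.999, 0.0]
wrist_force: [0.3, 0.1, -0.4]
finger_gap: 0.0851
```

>>> play_rows([
  {"claw": 0,"dp": [-0.0058,0.034,0],"angular": [0,0,0]},
  {"claw": 0,"dp": [-0.0058,0.034,0],"angular": [0,0,0]},
  {"claw": 0,"dp": [-0.0058,0.034,0],"angular": [0,0,0]},
  {"claw": 0,"dp": [-0.0058,0.034,0],"angular": [0,0,0]},
  {"claw": 0,"dp": [-0.0058,0.034,0],"angular": [0,0,0]},
  {"claw": 0,"dp": [-0.0058,0.034,0],"angular": [0,0,0]},
  {"claw": 0,"dp": [-0.0058,0.034,0],"angular": [0,0,0]},
  {"claw": 0,"dp": [-0.0058,0.034,0],"angular": [0,0,0]},
])

```text
clock: 2.77
tcp_pos: [0.3238, -0.2506, 0.239]
orientation: [-0.0, 0.052, 0.999, 0.0]
wrist_force: [1.1, 0.3, 0.1]
finger_gap: 0.0854
```

>>> play_rows([
  {"claw": 0,"dp": [-0.0058,0.034,0],"angular": [0,0,0]},
  {"claw": 0,"dp": [-0.0058,0.034,0],"angular": [0,0,0]},
  {"claw": 0,"dp": [-0.0058,0.034,0],"angular": [0,0,0]},
  {"claw": 0,"dp": [-0.0058,0.034,0],"angular": [0,0,0]},
  {"claw": 0,"dp": [-0.0058,0.034,0],"angular": [0,0,0]},
  {"claw": 0,"dp": [-0.0058,0.034,0],"angular": [0,0,0]},
  {"claw": 0,"dp": [-0.0058,0.034,0],"angular": [0,0,0]},
  {"claw": 0,"dp": [-0.0058,0.034,0],"angular": [0,0,0]},
])

```text
clock: 3.43
tcp_pos: [0.3981, 0.0151, 0.2392]
orientation: [-0.0, 0.052, 0.999, -0.0]
wrist_force: [0.9, 0.4, -1.1]
finger_gap: 0.085
```

>>> play_rows([
  {"claw": 0,"dp": [-0.0058,0.034,0],"angular": [0,0,0]},
  {"claw": 0,"dp": [-0.0058,0.034,0],"angular": [0,0,0]},
  {"claw": 0,"dp": [-0.0058,0.034,0],"angular": [0,0,0]},
  {"claw": 0,"dp": [-0.0058,0.034,0],"angular": [0,0,0]},
  {"claw": 0,"dp": [-0.0058,0.034,0],"angular": [0,0,0]},
  {"claw": 0,"dp": [-0.0058,0.034,0],"angular": [0,0,0]},
  {"claw": 0,"dp": [-0.0058,0.034,0],"angular": [0,0,0]},
  {"claw": 0,"dp": [-0.0058,0.034,0],"angular": [0,0,0]},
])

```text
clock: 4.1
tcp_pos: [0.4725, 0.2808, 0.2388]
orientation: [-0.0, 0.052, 0.999, -0.0]
wrist_force: [1.0, -0.4, 0.7]
finger_gap: 0.0853
```

Run:
```python
from h import *
p,P=cloud("wrist"); print(T().round(3)); print(env.get_state()["joint_pos"].round(2))
cv2.imwrite("pics/w1.png",p[:,:,::-1])
m=(P[...,2]>.034)&(P[...,2]<.046)&(P[...,1]>.22)&(P[...,1]<.36)&(P[...,0]>.38)&(P[...,0]<.54)
(c,s,a)=cv2.minAreaRect((P[m][:,:2]*1000).astype(np.float32)); print(c,s,a, np.median(P[m][:,2]))
# bounds of each cheek by lateral offset
q=P[m][:,:2]-[.473,.281]; t=np.radians(-6); x=q@[np.cos(t),np.sin(t)]; y=q@[-np.sin(t),np.cos(t)]
for lo in(-.07,-.05,-.03,-.01,.01): k=(x>lo)&(x<lo+.02); print(lo,np.percentile(y[k],[1,99]).round(4) if k.any() else None)
print(np.percentile(x,[1,99]))
```

```text
[[-0.995  0.1    0.001  0.474]
 [ 0.1    0.995  0.004  0.286]
 [-0.     0.004 -1.     0.238]
 [ 0.     0.     0.     1.   ]]
[ 0.4   0.27 -0.02  1.28  0.    0.5 ]
(455.58990478515625, 281.3572082519531) (60.08470153808594, 109.3482666015625) 84.15972137451172 0.03962168736008867
-0.07 [-0.0314  0.0283]
-0.05 [-0.0309  0.0283]
-0.03 [-0.0314  0.0284]
-0.01 [-0.0309  0.0284]
0.01 [-0.0312  0.0286]
[-0.07099235  0.03699862]
```

View pics/w1.png

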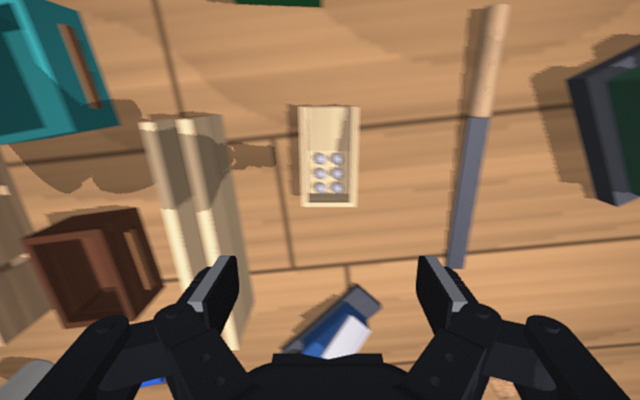

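The wrist view shows the scoop at (328,155): lip end on top, six balls at (328,173), cheeks clear of the cradle and the file. It measures 60×109 mm with its centre at (0.456,0.281), matching the scene camera. I'll descend.

>>> play_rows([
  {"claw": 0,"dp": [0.0015,-0.006,0.01],"angular": [0,0,0]},
  {"claw": 0,"dp": [0,0,0.03],"angular": [0,0,0]},
  {"claw": 0,"dp": [0,0,0.03],"angular": [0,0,0]},
  {"claw": 0,"dp": [0,0,0.03],"angular": [0,0,0]},
  {"claw": 0,"dp": [0,0,0.03],"angular": [0,0,0]},
  {"claw": 0,"dp": [0,0,0.02],"angular": [0,0,0]},
  {"claw": 0,"dp": [0,0,0],"angular": [0,0,0]},
  {"claw": 0,"dp": [0,0,0],"angular": [0,0,0]},
])

```text
clock: 4.82
tcp_pos: [0.4694, 0.2725, 0.0883]
orientation: [-0.002, 0.052, 0.999, -0.001]
wrist_force: [0.2, 0.4, -0.0]
finger_gap: 0.0854
```

>>> play_rows([
  {"claw": 0,"dp": [-0.002,0.0075,0.0],"angular": [0,0,0]},
  {"claw": 0,"dp": [0,0,0.01],"angular": [0,0,0]},
  {"claw": 0,"dp": [0,0,0.01],"angular": [0,0,0]},
  {"claw": 0,"dp": [0,0,0.01],"angular": [0,0,0]},
  {"claw": 0,"dp": [0,0,0.01],"angular": [0,0,0]},
  {"claw": 0,"dp": [0,0,0],"angular": [0,0,0]},
  {"claw": 0,"dp": [0,0,0],"angular": [0,0,0]},
  {"claw": 0,"dp": [0,0,0],"angular": [0,0,0]},
])

```text
clock: 5.48
tcp_pos: [0.4733, 0.2804, 0.0491]
orientation: [-0.0, 0.052, 0.999, -0.0]
wrist_force: [0.2, 0.3, -0.8]
finger_gap: 0.0854
```

>>> play_rows([
  {"claw": 0,"dp": [0,0,0.01],"angular": [0,0,0]},
  {"claw": 0,"dp": [0,0,0.01],"angular": [0,0,0]},
  {"claw": 0,"dp": [0,0,0.011],"angular": [0,0,0]},
  {"claw": 0,"dp": [0,0,0],"angular": [0,0,0]},
  {"claw": 40,"dp": [0,0,0],"angular": [0,0,0]},
  {"claw": 60,"dp": [0,0,0],"angular": [0,0,0]},
  {"claw": 70,"dp": [0,0,0],"angular": [0,0,0]},
  {"claw": 80,"dp": [0,0,0],"angular": [0,0,0]},
])

```text
clock: 6.15
tcp_pos: [0.4738, 0.2805, 0.0188]
orientation: [0.0, 0.052, 0.999, 0.0]
wrist_force: [0.9, -0.4, -2.0]
finger_gap: 0.0593
```

>>> play_rows([
  {"claw": 90,"dp": [0,0,0],"angular": [0,0,0]},
  {"claw": 100,"dp": [0,0,0],"angular": [0,0,0]},
  {"claw": 130,"dp": [0,0,0],"angular": [0,0,0]},
  {"claw": 180,"dp": [0,0,0],"angular": [0,0,0]},
  {"claw": 255,"dp": [0,0,0],"angular": [0,0,0]},
  {"claw": 255,"dp": [0,0,0],"angular": [0,0,0]},
  {"claw": 255,"dp": [0,0,0],"angular": [0,0,0]},
  {"claw": 255,"dp": [0,0,0],"angular": [0,0,0]},
])

```text
clock: 6.82
tcp_pos: [0.4739, 0.2805, 0.0189]
orientation: [0.001, 0.052, 0.999, 0.0]
wrist_force: [-0.1, -0.5, 6.2]
finger_gap: 0.0587
```

>>> play_rows([
  {"claw": 255,"dp": [0,0,-0.005],"angular": [0,0,0]},
  {"claw": 255,"dp": [0,0,-0.01],"angular": [0,0,0]},
  {"claw": 255,"dp": [0,0,-0.02],"angular": [0,0,0]},
  {"claw": 255,"dp": [0,0,-0.025],"angular": [0,0,0]},
  {"claw": 255,"dp": [0,0,-0.025],"angular": [0,0,0]},
  {"claw": 255,"dp": [0,0,-0.025],"angular": [0,0,0]},
  {"claw": 255,"dp": [0,0,-0.015],"angular": [0,0,0]},
  {"claw": 255,"dp": [0,0,-0.005],"angular": [0,0,0]},
])

```text
clock: 7.48
tcp_pos: [0.4749, 0.2812, 0.1518]
orientation: [0.002, 0.052, 0.999, 0.001]
wrist_force: [0.3, 0.8, -2.5]
finger_gap: 0.0591
```

>>> play_rows([
  {"claw": 255,"dp": [-0.0025,-0.0032,0],"angular": [0,0,0]},
  {"claw": 255,"dp": [-0.0051,-0.0065,0],"angular": [0,0,0]},
  {"claw": 255,"dp": [-0.0077,-0.0097,0],"angular": [0,0,0]},
  {"claw": 255,"dp": [-0.0102,-0.0129,0],"angular": [0,0,0]},
  {"claw": 255,"dp": [-0.0102,-0.0129,0],"angular": [0,0,0]},
  {"claw": 255,"dp": [-0.0102,-0.0129,0],"angular": [0,0,0]},
  {"claw": 255,"dp": [-0.0102,-0.0129,0],"angular": [0,0,0]},
  {"claw": 255,"dp": [-0.0102,-0.0129,0],"angular": [0,0,0]},
])

```text
clock: 8.15
tcp_pos: [0.5305, 0.188, 0.1464]
orientation: [-0.001, 0.052, 0.999, -0.001]
wrist_force: [0.5, -0.6, -2.5]
finger_gap: 0.0591
```

>>> play_rows([
  {"claw": 255,"dp": [-0.0102,-0.0129,0],"angular": [0,0,0]},
  {"claw": 255,"dp": [-0.0102,-0.0129,0],"angular": [0,0,0]},
  {"claw": 255,"dp": [-0.0102,-0.0129,0],"angular": [0,0,0]},
  {"claw": 255,"dp": [-0.0102,-0.0129,0],"angular": [0,0,0]},
  {"claw": 255,"dp": [-0.0102,-0.0129,0],"angular": [0,0,0]},
  {"claw": 255,"dp": [-0.0102,-0.0129,0],"angular": [0,0,0]},
  {"claw": 255,"dp": [-0.0102,-0.0129,0],"angular": [0,0,0]},
  {"claw": 255,"dp": [-0.0102,-0.0129,0],"angular": [0,0,0]},
])

```text
clock: 8.82
tcp_pos: [0.6013, 0.0772, 0.1473]
orientation: [-0.001, 0.052, 0.999, -0.0]
wrist_force: [1.0, 0.2, -2.2]
finger_gap: 0.0585
```

>>> play_rows([
  {"claw": 255,"dp": [-0.0102,-0.0129,0],"angular": [0,0,0]},
  {"claw": 255,"dp": [-0.0102,-0.0129,0],"angular": [0,0,0]},
  {"claw": 255,"dp": [-0.0102,-0.0129,0],"angular": [0,0,0]},
  {"claw": 255,"dp": [-0.0102,-0.0129,0],"angular": [0,0,0]},
  {"claw": 255,"dp": [-0.0102,-0.0129,0],"angular": [0,0,0]},
  {"claw": 255,"dp": [-0.0077,-0.0097,0],"angular": [0,0,0]},
  {"claw": 255,"dp": [-0.0051,-0.0065,0],"angular": [0,0,0]},
  {"claw": 255,"dp": [-0.0025,-0.0032,0],"angular": [0,0,0]},
])

```text
clock: 9.48
tcp_pos: [0.659, -0.0127, 0.1481]
orientation: [0.0, 0.053, 0.999, -0.0]
wrist_force: [-0.2, 0.0, -2.1]
finger_gap: 0.0591
```

>>> play_rows([
  {"claw": 255,"dp": [0,0,0],"angular": [0,0,-0.9]},
  {"claw": 255,"dp": [0,0,0],"angular": [0,0,-0.9]},
  {"claw": 255,"dp": [0,0,0],"angular": [0,0,-0.9]},
  {"claw": 255,"dp": [0,0,0],"angular": [0,0,-0.9]},
  {"claw": 255,"dp": [0,0,0],"angular": [0,0,-0.9]},
  {"claw": 255,"dp": [0,0,0],"angular": [0,0,-0.9]},
  {"claw": 255,"dp": [0,0,0],"angular": [0,0,-0.9]},
  {"claw": 255,"dp": [0,0,0],"angular": [0,0,-0.9]},
])

```text
clock: 10.15
tcp_pos: [0.6582, -0.0111, 0.1484]
orientation: [0.0, -0.012, 1.0, -0.0]
wrist_force: [0.7, -0.3, -1.7]
finger_gap: 0.0583
```

Run:
```python
from h import *
print(T().round(3))
a,P=cloud("scene"); b,Q=cloud("side")
c=np.hstack([a[130:280,230:430],b[110:260,200:400]])
cv2.imwrite("pics/c.png",cv2.resize(c,None,fx=2,fy=2,interpolation=cv2.INTER_CUBIC)[:,:,::-1])
for n,X in(("scene",P),("side",Q)):
  m=(X[...,2]>.08)&(X[...,2]<.2)&(abs(X[...,1]+.01)<.05)&(X[...,0]>.5)&(X[...,0]<.75)
  k=m&(X[...,0]<.62); q=X[k]; print(n,k.sum(), q.min(0).round(3),q.max(0).round(3))
```

```text
[[-1.    -0.023  0.     0.658]
 [-0.023  1.    -0.    -0.011]
 [-0.    -0.    -1.     0.148]
 [ 0.     0.     0.     1.   ]]
scene 17 [0.585 0.006 0.138] [0.619 0.018 0.17 ]
side 403 [ 0.585 -0.043  0.128] [0.62  0.022 0.171]
```

View pics/c.png

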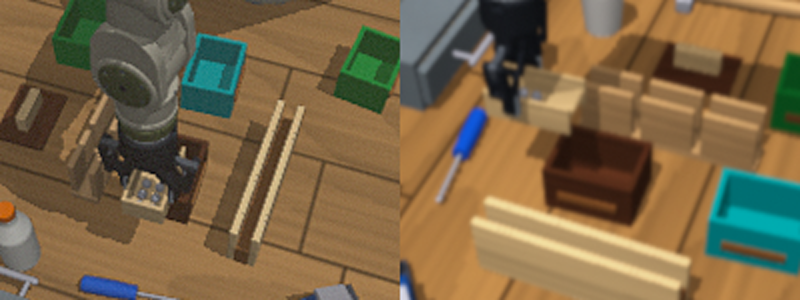

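The crop shows all six balls in the scoop at (148,190) and the lip over the body's +x part, clear of the obstacles. I'll lower it and pour slowly, pivoting about the lip.

>>> play_rows([
  {"claw": 255,"dp": [0,0,0.006],"angular": [0,0,0]},
  {"claw": 255,"dp": [0,0,0.016],"angular": [0,0,0]},
  {"claw": 255,"dp": [0,0,0.018],"angular": [0,0,0]},
  {"claw": 255,"dp": [0,0,0.007],"angular": [0,0,0]},
  {"claw": 255,"dp": [-0.0004,0,-0.0031],"angular": [0,-2.5,0]},
  {"claw": 255,"dp": [-0.0006,0,-0.005],"angular": [0,-4,0]},
  {"claw": 255,"dp": [-0.0006,0,-0.005],"angular": [0,-4,0]},
  {"claw": 255,"dp": [-0.0006,0,-0.005],"angular": [0,-4,0]},
])

```text
clock: 10.92
tcp_pos: [0.6589, -0.0114, 0.1196]
orientation: [0.128, -0.011, 0.992, 0.001]
wrist_force: [-0.5, -0.1, -2.4]
finger_gap: 0.0588
```

>>> play_rows([
  {"claw": 255,"dp": [-0.0004,0,-0.0031],"angular": [0,-2.5,0]},
  {"claw": 255,"dp": [-0.0004,0,-0.0031],"angular": [0,-2.5,0]},
  {"claw": 255,"dp": [-0.0003,0,-0.0025],"angular": [0,-2,0]},
  {"claw": 255,"dp": [-0.0003,0,-0.0025],"angular": [0,-2,0]},
  {"claw": 255,"dp": [-0.0003,0,-0.0025],"angular": [0,-2,0]},
  {"claw": 255,"dp": [-0.0003,0,-0.0025],"angular": [0,-2,0]},
  {"claw": 255,"dp": [-0.0003,0,-0.0025],"angular": [0,-2,0]},
  {"claw": 255,"dp": [-0.0003,0,-0.0025],"angular": [0,-2,0]},
])

```text
clock: 11.58
tcp_pos: [0.6527, -0.0114, 0.1401]
orientation: [0.272, -0.01, 0.962, 0.003]
wrist_force: [0.2, -0.2, -2.7]
finger_gap: 0.059
```

>>> play_rows([
  {"claw": 255,"dp": [-0.0003,0,-0.0025],"angular": [0,-2,0]},
  {"claw": 255,"dp": [-0.0003,0,-0.0025],"angular": [0,-2,0]},
  {"claw": 255,"dp": [-0.0004,0,-0.0031],"angular": [0,-2.5,0]},
  {"claw": 255,"dp": [-0.0004,0,-0.0031],"angular": [0,-2.5,0]},
  {"claw": 255,"dp": [-0.0005,0,-0.0038],"angular": [0,-3,0]},
  {"claw": 255,"dp": [-0.0005,0,-0.0038],"angular": [0,-3,0]},
  {"claw": 255,"dp": [-0.0005,0,-0.0038],"angular": [0,-3,0]},
  {"claw": 255,"dp": [-0.0005,0,-0.0038],"angular": [0,-3,0]},
])

```text
clock: 12.25
tcp_pos: [0.6383, -0.0117, 0.1628]
orientation: [0.443, -0.01, 0.896, 0.005]
wrist_force: [0.5, 0.2, -2.2]
finger_gap: 0.0589
```

>>> play_rows([
  {"claw": 255,"dp": [0,0,0],"angular": [0,0,0]},
  {"claw": 255,"dp": [0,0,0],"angular": [0,0,0]},
  {"claw": 255,"dp": [0,0,0],"angular": [0,0,0]},
  {"claw": 255,"dp": [0,0,0],"angular": [0,0,0]},
  {"claw": 255,"dp": [0,0,0],"angular": [0,0,0]},
  {"claw": 255,"dp": [0,0,0],"angular": [0,0,0]},
  {"claw": 255,"dp": [0,0,0],"angular": [0,0,0]},
  {"claw": 255,"dp": [0,0,0],"angular": [0,0,0]},
])

```text
clock: 12.92
tcp_pos: [0.639, -0.0118, 0.1623]
orientation: [0.442, -0.01, 0.897, 0.005]
wrist_force: [0.3, 0.2, -2.1]
finger_gap: 0.059
```

Run:
```python
from h import *
print(T().round(3)); print(env.get_state()["joint_pos"].round(2))
a,P=cloud("scene"); b,Q=cloud("side"); w,_=cloud("wrist")
c=np.hstack([a[130:280,230:430],b[110:260,200:400]])
c=np.vstack([cv2.resize(c,(800,300),interpolation=cv2.INTER_CUBIC),np.hstack([w[150:400,:400],w[150:400,:400]*0])])
cv2.imwrite("pics/d.png",c[:,:,::-1])
```

```text
[[-0.609 -0.022  0.793  0.639]
 [-0.013  1.     0.017 -0.012]
 [-0.793 -0.    -0.609  0.162]
 [ 0.     0.     0.     1.   ]]
[-0.24  0.06 -0.97 -0.36  0.21 -0.16]
```

View pics/d.png

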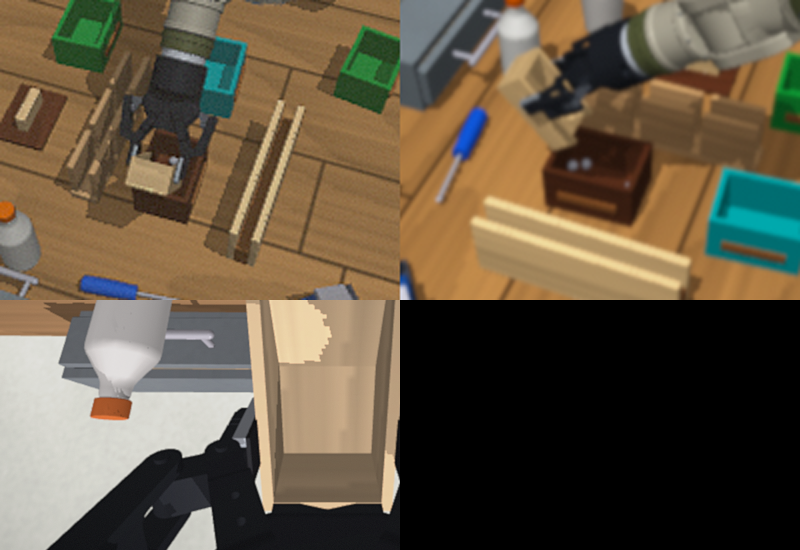

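The crops show the scoop empty in the wrist view at (330,400) and balls inside the body at (575,163). I'll level it, lift, and look straight down.

>>> play_rows([
  {"claw": 255,"dp": [0.0005,0,0.0038],"angular": [0,3,0]},
  {"claw": 255,"dp": [0.0009,0,0.0082],"angular": [0,6.5,0]},
  {"claw": 255,"dp": [0.0009,0,0.0082],"angular": [0,6.5,0]},
  {"claw": 255,"dp": [0.0009,0,0.0082],"angular": [0,6.5,0]},
  {"claw": 255,"dp": [0.0009,0,0.0082],"angular": [0,6.5,0]},
  {"claw": 255,"dp": [0.0009,0,0.0082],"angular": [0,6.5,0]},
  {"claw": 255,"dp": [0.0009,0,0.0082],"angular": [0,6.5,0]},
  {"claw": 255,"dp": [0.0009,0,0.0082],"angular": [0,6.5,0]},
])

```text
clock: 13.73
tcp_pos: [0.6658, -0.0115, 0.1105]
orientation: [0.047, -0.011, 0.999, 0.0]
wrist_force: [1.7, 0.3, -0.9]
finger_gap: 0.0589
```

>>> play_rows([
  {"claw": 255,"dp": [0.0005,0,0.005],"angular": [0,4,0]},
  {"claw": 255,"dp": [0,0,-0.01],"angular": [0,0,0]},
  {"claw": 255,"dp": [0,0,-0.02],"angular": [0,0,0]},
  {"claw": 255,"dp": [0,0,-0.015],"angular": [0,0,0]},
  {"claw": 255,"dp": [0,0,-0.003],"angular": [0,0,0]},
  {"claw": 255,"dp": [0,0,0],"angular": [0,0,0]},
  {"claw": 255,"dp": [0,0,0],"angular": [0,0,0]},
  {"claw": 255,"dp": [0,0,0],"angular": [0,0,0]},
])

```text
clock: 14.4
tcp_pos: [0.6625, -0.0113, 0.1515]
orientation: [0.012, -0.011, 1.0, 0.0]
wrist_force: [-1.1, 0.8, -0.9]
finger_gap: 0.059
```

Run:
```python
from h import *
M=T();print(M.round(4)); x=M[:2,:2].T
d=np.array([.4739,.2805])-M[:2,3]; print("tool dxdy", x@d)
```

```text
[[-9.995e-01 -2.120e-02  2.450e-02  6.625e-01]
 [-2.120e-02  9.998e-01  1.000e-03 -1.130e-02]
 [-2.460e-02  4.000e-04 -9.997e-01  1.515e-01]
 [ 0.000e+00  0.000e+00  0.000e+00  1.000e+00]]
tool dxdy [0.18235593 0.29574587]
```

>>> play_rows([
  {"claw": 255,"dp": [0.0035,0.0057,0],"angular": [0,1.4,0]},
  {"claw": 255,"dp": [0.007,0.0114,0],"angular": [0,0,0]},
  {"claw": 255,"dp": [0.0105,0.0171,0],"angular": [0,0,0]},
  {"claw": 255,"dp": [0.014,0.0228,0],"angular": [0,0,0]},
  {"claw": 255,"dp": [0.014,0.0228,0],"angular": [0,0,0]},
  {"claw": 255,"dp": [0.014,0.0228,0],"angular": [0,0,0]},
  {"claw": 255,"dp": [0.014,0.0228,0],"angular": [0,0,0]},
  {"claw": 255,"dp": [0.014,0.0228,0],"angular": [0,0,0]},
])

```text
clock: 15.07
tcp_pos: [0.5672, 0.1363, 0.1512]
orientation: [-0.0, -0.011, 1.0, 0.0]
wrist_force: [-0.1, -0.7, -0.7]
finger_gap: 0.0588
```

>>> play_rows([
  {"claw": 255,"dp": [0.014,0.0228,0],"angular": [0,0,0]},
  {"claw": 255,"dp": [0.014,0.0228,0],"angular": [0,0,0]},
  {"claw": 255,"dp": [0.014,0.0228,0],"angular": [0,0,0]},
  {"claw": 255,"dp": [0.014,0.0228,0],"angular": [0,0,0]},
  {"claw": 255,"dp": [0.014,0.0228,0],"angular": [0,0,0]},
  {"claw": 255,"dp": [0.0105,0.0171,0],"angular": [0,0,0]},
  {"claw": 255,"dp": [0.007,0.0114,0],"angular": [0,0,0]},
  {"claw": 255,"dp": [0.0035,0.0057,0],"angular": [0,0,0]},
])

```text
clock: 15.73
tcp_pos: [0.4731, 0.2825, 0.1515]
orientation: [-0.0, -0.012, 1.0, 0.0]
wrist_force: [-0.9, -0.1, -1.2]
finger_gap: 0.0585
```

>>> play_rows([
  {"claw": 255,"dp": [0,0,0.01],"angular": [0,0,1.8]},
  {"claw": 255,"dp": [0,0,0.02],"angular": [0,0,1.8]},
  {"claw": 255,"dp": [0,0,0.02],"angular": [0,0,1.8]},
  {"claw": 255,"dp": [0,0,0.02],"angular": [0,0,1.8]},
  {"claw": 255,"dp": [0,0,0.02],"angular": [0,0,0]},
  {"claw": 255,"dp": [0,0,0.01],"angular": [0,0,0]},
  {"claw": 255,"dp": [0,0,0],"angular": [0,0,0]},
  {"claw": 255,"dp": [0,0,0],"angular": [0,0,0]},
])

```text
clock: 16.4
tcp_pos: [0.475, 0.2806, 0.0517]
orientation: [-0.0, 0.052, 0.999, -0.0]
wrist_force: [-0.3, -0.9, -1.2]
finger_gap: 0.0585
```

Run:
```python
from h import *
M=T();print(M.round(4))
w,P=cloud("wrist"); a,A=cloud("scene"); b,Q=cloud("side")
c=np.vstack([np.hstack([a[140:265,240:440],b[150:275,250:450]]),w[200:400,120:520]])
cv2.imwrite("pics/e.png",cv2.resize(c,(800,640))[:600,:,::-1])
for n,X in(("sc",A),("si",Q)):
  m=(X[...,2]>.01)&(X[...,2]<.1)&(abs(X[...,0]-.46)<.1)&(abs(X[...,1]-.281)<.045); q=X[m]
  print(n,m.sum())
  for lo in(.40,.42,.49,.5): k=(q[:,0]>lo)&(q[:,0]<lo+.015); print(lo,np.percentile(q[k][:,2],[1,99]).round(4) if k.sum()>5 else 0)
```

```text
[[-9.945e-01  1.047e-01 -3.000e-04  4.750e-01]
 [ 1.047e-01  9.945e-01 -3.000e-04  2.806e-01]
 [ 2.000e-04 -3.000e-04 -1.000e+00  5.170e-02]
 [ 0.000e+00  0.000e+00  0.000e+00  1.000e+00]]
sc 499
0.4 0
0.42 0
0.49 [0.0596 0.0987]
0.5 [0.0327 0.0763]
si 1251
0.4 [0.0346 0.0755]
0.42 [0.0364 0.0757]
0.49 [0.0364 0.0399]
0.5 [0.0365 0.0749]
```

View pics/e.png

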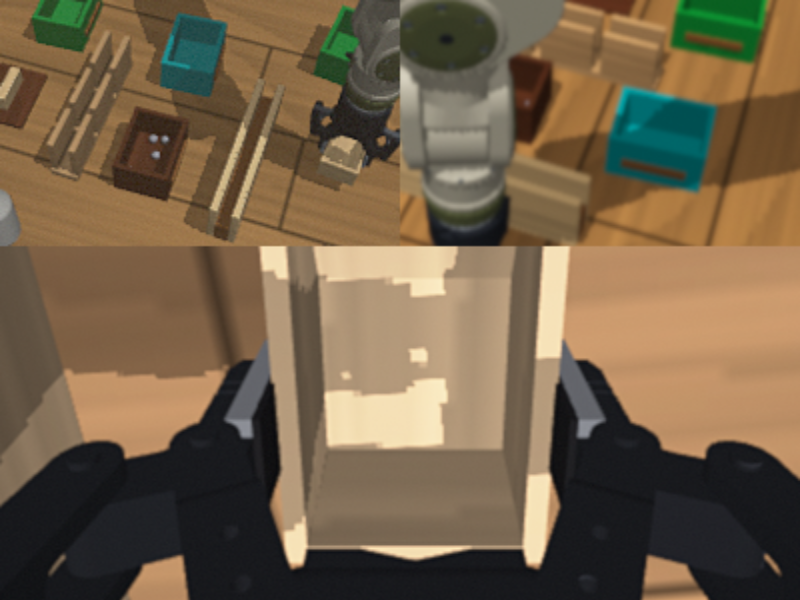

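The crops show the scoop empty and level in the wrist view, and three balls visible in the body at (155,143). The others are probably hidden by the near wall. I'll set the scoop down and release it.

>>> play_rows([
  {"claw": 255,"dp": [0,0,0.009],"angular": [0,0,0]},
  {"claw": 255,"dp": [0,0,0.009],"angular": [0,0,0]},
  {"claw": 255,"dp": [0,0,0.008],"angular": [0,0,0]},
  {"claw": 255,"dp": [0,0,0.004],"angular": [0,0,0]},
  {"claw": 255,"dp": [0,0,0.0025],"angular": [0,0,0]},
  {"claw": 255,"dp": [0,0,0],"angular": [0,0,0]},
  {"claw": 90,"dp": [0,0,0],"angular": [0,0,0]},
  {"claw": 70,"dp": [0,0,0],"angular": [0,0,0]},
])

```text
clock: 17.22
tcp_pos: [0.4753, 0.2811, 0.0193]
orientation: [0.0, 0.052, 0.999, 0.0]
wrist_force: [0.1, 0.0, -0.5]
finger_gap: 0.0624
```

>>> play_rows([
  {"claw": 50,"dp": [0,0,0],"angular": [0,0,0]},
  {"claw": 25,"dp": [0,0,0],"angular": [0,0,0]},
  {"claw": 0,"dp": [0,0,0],"angular": [0,0,0]},
  {"claw": 0,"dp": [0,0,0],"angular": [0,0,0]},
  {"claw": 0,"dp": [0,0,-0.01],"angular": [0,0,0]},
  {"claw": 0,"dp": [0,0,-0.02],"angular": [0,0,0]},
  {"claw": 0,"dp": [0,0,-0.03],"angular": [0,0,0]},
  {"claw": 0,"dp": [0,0,-0.03],"angular": [0,0,0]},
])

```text
clock: 17.88
tcp_pos: [0.4743, 0.2807, 0.1104]
orientation: [-0.001, 0.052, 0.999, -0.0]
wrist_force: [0.2, -0.3, -0.1]
finger_gap: 0.0853
```

>>> play_rows([
  {"claw": 0,"dp": [0,0,-0.04],"angular": [0,0,0]},
  {"claw": 0,"dp": [0,0,-0.04],"angular": [0,0,0]},
  {"claw": 0,"dp": [0,0,-0.03],"angular": [0,0,0]},
  {"claw": 0,"dp": [0,0,-0.01],"angular": [0,0,0]},
  {"claw": 0,"dp": [0,0,0],"angular": [0,0,0]},
  {"claw": 0,"dp": [0,0,0],"angular": [0,0,0]},
  {"claw": 0,"dp": [0,0,0],"angular": [0,0,0]},
  {"claw": 0,"dp": [0,0,0],"angular": [0,0,0]},
])

```text
clock: 18.55
tcp_pos: [0.4739, 0.2805, 0.2272]
orientation: [-0.001, 0.052, 0.999, -0.001]
wrist_force: [-0.4, -1.1, -0.2]
finger_gap: 0.0852
```

Run:
```python
from h import *
M=T();print(M.round(4)); d=np.array([.52,-.05])-M[:2,3]; print("toolxy",M[:2,:2].T@d)
b,Q=cloud("side"); cv2.imwrite("pics/f0.png",b[:,:,::-1])
w,P=cloud("wrist")
m=(P[...,2]>.034)&(P[...,2]<.046)&(P[...,1]>.22)&(P[...,1]<.36)&(P[...,0]>.36)&(P[...,0]<.54)
print(cv2.minAreaRect((P[m][:,:2]*1000).astype(np.float32)), np.percentile(P[m][:,2],[2,50,98]))
```

```text
[[-0.9945  0.1043 -0.003   0.4739]
 [ 0.1043  0.9945 -0.0013  0.2805]
 [ 0.0029 -0.0016 -1.      0.2272]
 [ 0.      0.      0.      1.    ]]
toolxy [-0.08030763 -0.32392665]
((457.074951171875, 283.1155700683594), (60.029296875, 109.9326171875), 84.10531616210938) [0.03516463 0.03968586 0.04124876]
```

>>> play_rows([
  {"claw": 0,"dp": [-0.002,-0.0088,0],"angular": [0,0,0]},
  {"claw": 0,"dp": [-0.004,-0.0176,0],"angular": [0,0,0]},
  {"claw": 0,"dp": [-0.0067,-0.0293,0],"angular": [0,0,0]},
  {"claw": 0,"dp": [-0.0067,-0.0293,0],"angular": [0,0,0]},
  {"claw": 0,"dp": [-0.0067,-0.0293,0],"angular": [0,0,0]},
  {"claw": 0,"dp": [-0.0067,-0.0293,0],"angular": [0,0,0]},
  {"claw": 0,"dp": [-0.0067,-0.0293,0],"angular": [0,0,0]},
  {"claw": 0,"dp": [-0.0067,-0.0293,0],"angular": [0,0,0]},
])

```text
clock: 19.32
tcp_pos: [0.4995, 0.0732, 0.2289]
orientation: [-0.0, 0.052, 0.999, 0.0]
wrist_force: [0.5, 0.1, 0.2]
finger_gap: 0.0852
```

>>> play_rows([
  {"claw": 0,"dp": [-0.0067,-0.0293,0],"angular": [0,0,0]},
  {"claw": 0,"dp": [-0.0067,-0.0293,0],"angular": [0,0,0]},
  {"claw": 0,"dp": [-0.004,-0.0176,0],"angular": [0,0,-1]},
  {"claw": 0,"dp": [-0.002,-0.0088,0],"angular": [0,0,-2]},
  {"claw": 0,"dp": [0,0,0],"angular": [0,0,-2]},
  {"claw": 0,"dp": [0,0,0],"angular": [0,0,-2]},
  {"claw": 0,"dp": [0,0,0],"angular": [0,0,0]},
  {"claw": 0,"dp": [0,0,0],"angular": [0,0,0]},
])

```text
clock: 19.98
tcp_pos: [0.5101, -0.0119, 0.2289]
orientation: [-0.0, -0.008, 1.0, 0.0]
wrist_force: [0.6, 0.0, 0.3]
finger_gap: 0.0851
```

Run:
```python
from h import *
M=T();print(M.round(4)); d=np.array([.509,-.289])-M[:2,3]; print("toolxy to lid",M[:2,:2].T@d)
w,P=cloud("wrist"); cv2.imwrite("pics/g.png",w[:,:,::-1])
m=(P[...,2]>.064)&(P[...,2]<.076)&(abs(P[...,1]+.0115)<.07)&(P[...,0]>.47)&(P[...,0]<.66)
print(cv2.minAreaRect((P[m][:,:2]*1000).astype(np.float32)), np.percentile(P[m][:,2],[2,50,98]))
```

```text
[[-9.999e-01 -1.630e-02 -2.000e-04  5.101e-01]
 [-1.630e-02  9.999e-01  3.000e-04 -1.190e-02]
 [ 2.000e-04  3.000e-04 -1.000e+00  2.289e-01]
 [ 0.000e+00  0.000e+00  0.000e+00  1.000e+00]]
toolxy to lid [ 0.00565989 -0.27708203]
((560.6053466796875, -13.282859802246094), (120.69544219970703, 90.30017852783203), 1.9506516456604004) [0.06480767 0.06969243 0.07120989]
```

View pics/g.png

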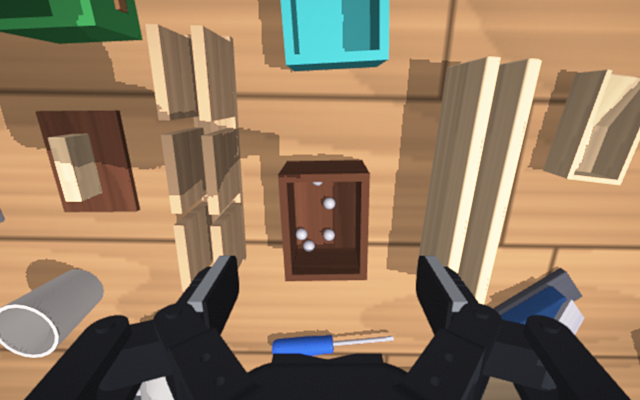

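The wrist view shows balls in the body at (329,203), (329,235), (301,234), (308,246) and one partly hidden at (317,183). The sixth isn't visible yet. None are on the bench. I'll check for it from the other camera once the arm is over the lid.

>>> play_rows([
  {"claw": 0,"dp": [0.0006,-0.0085,0],"angular": [0,0,0]},
  {"claw": 0,"dp": [0.0006,-0.017,0],"angular": [0,0,0]},
  {"claw": 0,"dp": [0.0006,-0.0283,0],"angular": [0,0,0]},
  {"claw": 0,"dp": [0.0006,-0.0283,0],"angular": [0,0,0]},
  {"claw": 0,"dp": [0.0006,-0.0283,0],"angular": [0,0,0]},
  {"claw": 0,"dp": [0.0006,-0.0283,0],"angular": [0,0,0]},
  {"claw": 0,"dp": [0.0006,-0.0283,0],"angular": [0,0,0]},
  {"claw": 0,"dp": [0.0006,-0.0283,0],"angular": [0,0,0]},
])

```text
clock: 20.7
tcp_pos: [0.5088, -0.2085, 0.2293]
orientation: [0.0, -0.009, 1.0, 0.0]
wrist_force: [0.1, 0.3, -0.3]
finger_gap: 0.0857
```

>>> play_rows([
  {"claw": 0,"dp": [0.0006,-0.0283,0],"angular": [0,0,0]},
  {"claw": 0,"dp": [0,-0.0283,0],"angular": [0,0,0]},
  {"claw": 0,"dp": [0,-0.017,0],"angular": [0,0,0]},
  {"claw": 0,"dp": [0,-0.0085,0],"angular": [0,0,0]},
  {"claw": 0,"dp": [0,0,0],"angular": [0,0,0]},
  {"claw": 0,"dp": [0,0,0],"angular": [0,0,0]},
  {"claw": 0,"dp": [0,0,0],"angular": [0,0,0]},
  {"claw": 0,"dp": [0,0,0],"angular": [0,0,0]},
])

```text
clock: 21.37
tcp_pos: [0.5102, -0.2874, 0.2295]
orientation: [0.0, -0.01, 1.0, 0.0]
wrist_force: [0.0, 1.0, -1.0]
finger_gap: 0.086
```

Run:
```python
from h import *
M=T();print(M.round(4))
w,P=cloud("wrist"); a,A=cloud("scene"); b,Q=cloud("side")
S=lambda c:cv2.resize(c,(390,290),interpolation=cv2.INTER_CUBIC)
cv2.imwrite("pics/i.png",np.vstack([np.hstack([S(a[192:244,290:340]),S(b[165:225,265:335])]),S(w)[:, :].repeat(2,1)[:, ::1] if 0 else np.hstack([S(w),S(w[100:300,200:440])])])[:,:,::-1])
for zl,zh,n in((.037,.046,"strip"),(.003,.013,"plate")):
  for X,nm in((P,"wrist"),(A,"scene")):
    m=(X[...,2]>zl)&(X[...,2]<zh)&(abs(X[...,0]-.509)<.075)&(abs(X[...,1]+.289)<.06)
    if m.sum()>20: print(n,nm,cv2.minAreaRect((X[m][:,:2]*1000).astype(np.float32)))
```

```text
[[-9.998e-01 -1.950e-02  6.000e-04  5.102e-01]
 [-1.950e-02  9.998e-01  6.000e-04 -2.874e-01]
 [-7.000e-04  6.000e-04 -1.000e+00  2.295e-01]
 [ 0.000e+00  0.000e+00  0.000e+00  1.000e+00]]
strip wrist ((507.9825439453125, -291.8814697265625), (70.33238983154297, 17.099790573120117), 1.3870667219161987)
strip scene ((509.5166015625, -290.2283020019531), (68.92607116699219, 19.217199325561523), 1.3567026853561401)
plate wrist ((507.9937438964844, -291.37646484375), (120.3068618774414, 90.28524780273438), 1.5335805416107178)
plate scene ((513.7784423828125, -288.9405517578125), (136.93722534179688, 117.14466857910156), 1.084201693534851)
```

View pics/i.png

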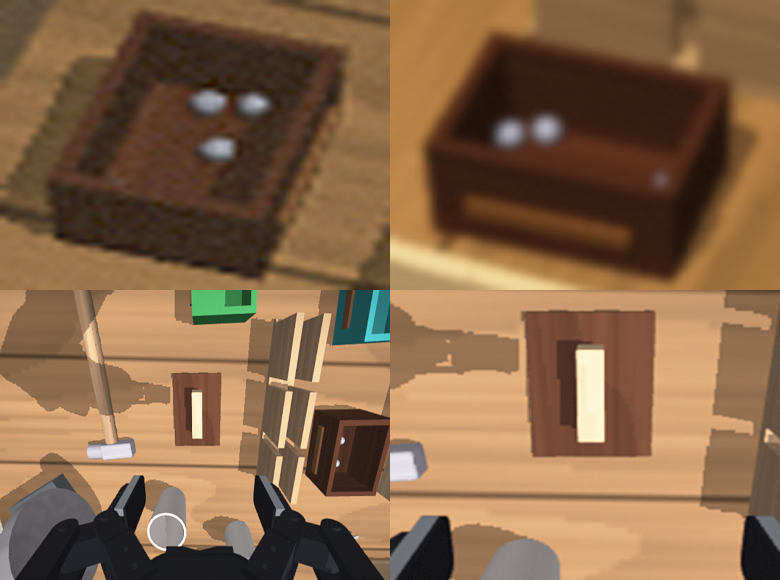

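Run:
```python
from h import *
def hit(W,c,u,v,z=.015):
    d=W[:3,:3]@[(u-c["cx"])/c["fx"],(v-c["cy"])/c["fy"],1]; return (W[:3,3]+d*(z-W[2,3])/d[2])[:2].round(3)
c=env.calibration("scene"); W=np.array(c["world_from_camera"])
print("scene",[hit(W,c,*p) for p in((316.8,210.3),(322.3,210.5),(317.8,218.7))])
c=env.calibration("side"); W=np.array(c["world_from_camera"])
print("side",[hit(W,c,*p) for p in((265+119*70/390,165+132*60/290),(265+156*70/390,165+128*60/290),(265+270*70/390,165+180*60/290))])
c=env.calibration("wrist"); M=np.array([[-.9999,-.0163,0,.5101],[-.0163,.9999,0,-.0119],[0,0,-1,.2289],[0,0,0,1.]]); W=M@np.array(c["hand_eye"])
print("wrist",[hit(W,c,*p) for p in((329,203),(329,235),(301,234),(308,246),(317,182))])
```

```text
scene [array([ 0.523, -0.021]), array([ 0.518, -0.004]), array([ 0.553, -0.008])]
side [array([ 0.607, -0.034]), array([ 0.591, -0.043]), array([ 0.526, -0.025])]
wrist [array([ 0.55 , -0.009]), array([ 0.592, -0.008]), array([ 0.591, -0.043]), array([ 0.607, -0.034]), array([ 0.524, -0.024])]
```

The two views together give six distinct balls inside the body. Lid and shaker offsets also agree between cameras to 1 mm. Now the lid: I'll descend on the grip strip.

>>> play_rows([
  {"claw": 60,"dp": [0.0018,-0.0036,0.01],"angular": [0,0,0]},
  {"claw": 60,"dp": [0,0,0.03],"angular": [0,0,0]},
  {"claw": 60,"dp": [0,0,0.035],"angular": [0,0,0]},
  {"claw": 60,"dp": [0,0,0.035],"angular": [0,0,0]},
  {"claw": 60,"dp": [0,0,0.03],"angular": [0,0,0]},
  {"claw": 60,"dp": [0,0,0.01],"angular": [0,0,0]},
  {"claw": 60,"dp": [0,0,0],"angular": [0,0,0]},
  {"claw": 60,"dp": [0,0,0],"angular": [0,0,0]},
])

```text
clock: 22.18
tcp_pos: [0.5084, -0.2925, 0.0795]
orientation: [0.0, -0.009, 1.0, 0.0]
wrist_force: [0.6, -0.5, -0.3]
finger_gap: 0.0654
```

>>> play_rows([
  {"claw": 60,"dp": [0,0.001,0.015],"angular": [0,0,0]},
  {"claw": 60,"dp": [0,0,0.018],"angular": [0,0,0]},
  {"claw": 60,"dp": [0,0,0.015],"angular": [0,0,0]},
  {"claw": 60,"dp": [0,0,0.009],"angular": [0,0,0]},
  {"claw": 60,"dp": [0,0,0],"angular": [0,0,0]},
  {"claw": 60,"dp": [0,0,0],"angular": [0,0,0]},
  {"claw": 130,"dp": [0,0,0],"angular": [0,0,0]},
  {"claw": 160,"dp": [0,0,0],"angular": [0,0,0]},
])

```text
clock: 22.85
tcp_pos: [0.5094, -0.2922, 0.0238]
orientation: [0.001, -0.009, 1.0, -0.001]
wrist_force: [-0.7, 0.9, -0.3]
finger_gap: 0.0423
```

>>> play_rows([
  {"claw": 180,"dp": [0,0,0],"angular": [0,0,0]},
  {"claw": 195,"dp": [0,0,0],"angular": [0,0,0]},
  {"claw": 205,"dp": [0,0,0],"angular": [0,0,0]},
  {"claw": 215,"dp": [0,0,0],"angular": [0,0,0]},
  {"claw": 225,"dp": [0,0,0],"angular": [0,0,0]},
  {"claw": 255,"dp": [0,0,0],"angular": [0,0,0]},
  {"claw": 255,"dp": [0,0,0],"angular": [0,0,0]},
  {"claw": 255,"dp": [0,0,0],"angular": [0,0,0]},
])

```text
clock: 23.52
tcp_pos: [0.5089, -0.2918, 0.0232]
orientation: [0.001, -0.009, 1.0, -0.0]
wrist_force: [-0.7, 0.8, 5.8]
finger_gap: 0.017
```

>>> play_rows([
  {"claw": 255,"dp": [0,0,-0.004],"angular": [0,0,0]},
  {"claw": 255,"dp": [0,0,-0.01],"angular": [0,0,0]},
  {"claw": 255,"dp": [0,0,-0.02],"angular": [0,0,0]},
  {"claw": 255,"dp": [0,0,-0.025],"angular": [0,0,0]},
  {"claw": 255,"dp": [0,0,-0.025],"angular": [0,0,0]},
  {"claw": 255,"dp": [0,0,-0.025],"angular": [0,0,0]},
  {"claw": 255,"dp": [0,0,-0.015],"angular": [0,0,0]},
  {"claw": 255,"dp": [0,0,-0.005],"angular": [0,0,0]},
])

```text
clock: 24.18
tcp_pos: [0.5096, -0.2924, 0.155]
orientation: [0.002, -0.009, 1.0, -0.001]
wrist_force: [0.5, -0.6, -0.8]
finger_gap: 0.0169
```

```bash
cat > lid.py <<'E'
from h import *
M=T();print("tcp",M[:3,3].round(4),"toolx",M[:3,0].round(4),env.get_state()["wrist_force"].round(1))
tz=M[2,3]
for n in("scene","side"):
    a,X=cloud(n)
    # plate top, 15 mm below the TCP
    m=(abs(X[...,2]-(tz-.0152))<.005)&(np.hypot(X[...,0]-M[0,3],X[...,1]-M[1,3])<.085)
    q=X[m]
    A=np.c_[q[:,:2]-M[:2,3],np.ones(len(q))]; k=np.linalg.lstsq(A,q[:,2],rcond=None)[0]
    print(n,len(q),"top z %.4f slope %.3f %.3f"%(k[2],k[0],k[1]),cv2.minAreaRect((q[:,:2]*1000).astype(np.float32)))
E
python3 lid.py
```

```text
tcp [ 0.5096 -0.2924  0.155 ] toolx [-0.9998 -0.0178 -0.0046] [ 0.5 -0.6 -0.8]
scene 545 top z 0.1392 slope -0.001 0.001 ((509.6197814941406, -291.6078796386719), (121.99189758300781, 91.69437408447266), 1.0002021789550781)
side 588 top z 0.1381 slope 0.003 0.002 ((509.79925537109375, -290.0108947753906), (119.90840911865234, 93.83293914794922), 1.7176522016525269)
```

The lid is held level, with its underside at about 0.131 m. I'll carry it over the mitre box.

>>> play_rows([
  {"claw": 255,"dp": [-0.0011,0.0053,0],"angular": [0,0,0]},
  {"claw": 255,"dp": [-0.0022,0.0107,0],"angular": [0,0,0]},
  {"claw": 255,"dp": [-0.0033,0.016,0],"angular": [0,0,0]},
  {"claw": 255,"dp": [-0.0045,0.0214,0],"angular": [0,0,0]},
  {"claw": 255,"dp": [-0.0045,0.0214,0],"angular": [0,0,0]},
  {"claw": 255,"dp": [-0.0045,0.0214,0],"angular": [0,0,0]},
  {"claw": 255,"dp": [-0.0045,0.0214,0],"angular": [0,0,0]},
  {"claw": 255,"dp": [-0.0045,0.0214,0],"angular": [0,0,0]},
])

```text
clock: 24.95
tcp_pos: [0.534, -0.1495, 0.1497]
orientation: [-0.001, -0.009, 1.0, 0.001]
wrist_force: [-0.9, -0.9, -0.3]
finger_gap: 0.017
```

>>> play_rows([
  {"claw": 255,"dp": [-0.0045,0.0214,0],"angular": [0,0,0]},
  {"claw": 255,"dp": [-0.0045,0.0214,0],"angular": [0,0,0]},
  {"claw": 255,"dp": [-0.0045,0.0214,0],"angular": [0,0,0]},
  {"claw": 255,"dp": [-0.0045,0.0214,0],"angular": [0,0,0]},
  {"claw": 255,"dp": [-0.0045,0.0214,0],"angular": [0,0,0]},
  {"claw": 255,"dp": [-0.0033,0.016,0],"angular": [0,0,0]},
  {"claw": 255,"dp": [-0.0022,0.0107,0],"angular": [0,0,0]},
  {"claw": 255,"dp": [-0.0011,0.0053,0],"angular": [0,0,0]},
])

```text
clock: 25.62
tcp_pos: [0.5607, -0.0103, 0.1502]
orientation: [-0.001, -0.01, 1.0, 0.0]
wrist_force: [0.3, -0.3, -1.8]
finger_gap: 0.0173
```

>>> play_rows([
  {"claw": 255,"dp": [0,0,0],"angular": [0,0,0]},
  {"claw": 255,"dp": [0,0,0],"angular": [0,0,0]},
  {"claw": 255,"dp": [0,0,0],"angular": [0,0,0]},
  {"claw": 255,"dp": [0,0,0],"angular": [0,0,0]},
  {"claw": 255,"dp": [0,0,0],"angular": [0,0,0]},
  {"claw": 255,"dp": [0,0,0],"angular": [0,0,0]},
  {"claw": 255,"dp": [0,0,0],"angular": [0,0,0]},
  {"claw": 255,"dp": [0,0,0],"angular": [0,0,0]},
])

```text
clock: 26.28
tcp_pos: [0.5616, -0.0128, 0.1515]
orientation: [0.0, -0.009, 1.0, 0.0]
wrist_force: [-0.5, 1.0, -0.8]
finger_gap: 0.0172
```

```bash
python3 lid.py
```

```text
tcp [ 0.5616 -0.0128  0.1515] toolx [-9.999e-01 -1.720e-02 -8.000e-04] [-0.5  1.  -0.8]
scene 588 top z 0.1353 slope 0.004 0.001 ((562.6769409179688, -12.311283111572266), (120.38237762451172, 90.30211639404297), 0.989590048789978)
side 884 top z 0.1355 slope 0.002 -0.004 ((562.1178588867188, -11.606712341308594), (121.13335418701172, 96.5924301147461), 1.0799391269683838)
```

Lid and shaker centres agree within 1 mm and the lid is level. I'll lower it slowly by 42 mm.

>>> play_rows([
  {"claw": 255,"dp": [0,0,0.002],"angular": [0,0,0]},
  {"claw": 255,"dp": [0,0,0.005],"angular": [0,0,0]},
  {"claw": 255,"dp": [0,0,0.007],"angular": [0,0,0]},
  {"claw": 255,"dp": [0,0,0.008],"angular": [0,0,0]},
  {"claw": 255,"dp": [0,0,0.008],"angular": [0,0,0]},
  {"claw": 255,"dp": [0,0,0.007],"angular": [0,0,0]},
  {"claw": 255,"dp": [0,0,0.004],"angular": [0,0,0]},
  {"claw": 255,"dp": [0,0,0.001],"angular": [0,0,0]},
])

```text
clock: 27.05
tcp_pos: [0.5608, -0.0123, 0.108]
orientation: [-0.001, -0.009, 1.0, 0.0]
wrist_force: [-0.2, 0.5, -0.4]
finger_gap: 0.0169
```

>>> play_rows([
  {"claw": 255,"dp": [0,0,0],"angular": [0,0,0]},
  {"claw": 255,"dp": [0,0,0],"angular": [0,0,0]},
  {"claw": 255,"dp": [0,0,0],"angular": [0,0,0]},
  {"claw": 255,"dp": [0,0,0],"angular": [0,0,0]},
  {"claw": 255,"dp": [0,0,0],"angular": [0,0,0]},
  {"claw": 255,"dp": [0,0,0],"angular": [0,0,0]},
  {"claw": 255,"dp": [0,0,0],"angular": [0,0,0]},
  {"claw": 255,"dp": [0,0,0],"angular": [0,0,0]},
])

```text
clock: 27.72
tcp_pos: [0.5616, -0.0125, 0.1095]
orientation: [0.0, -0.009, 1.0, 0.0]
wrist_force: [0.0, 1.1, -1.2]
finger_gap: 0.0169
```

```bash
python3 lid.py
python3 - <<'E'
from h import *
a,_=cloud("scene"); b,_=cloud("side")
cv2.imwrite("pics/z.png",cv2.resize(np.hstack([a[130:280,220:440],b[110:330,200:420][::1][:150]]),None,fx=1.8,fy=1.8)[:,:,::-1])
E
```

```text
tcp [ 0.5616 -0.0125  0.1095] toolx [-9.998e-01 -1.780e-02 -8.000e-04] [ 0.   1.1 -1.2]
scene 541 top z 0.0937 slope -0.005 -0.001 ((562.42626953125, -11.984333038330078), (121.49214935302734, 89.70758819580078), 1.004698634147644)
side 849 top z 0.0934 slope -0.002 0.004 ((562.567138671875, -10.989673614501953), (120.89080047607422, 94.00556945800781), 1.476736068725586)
```

View pics/z.png

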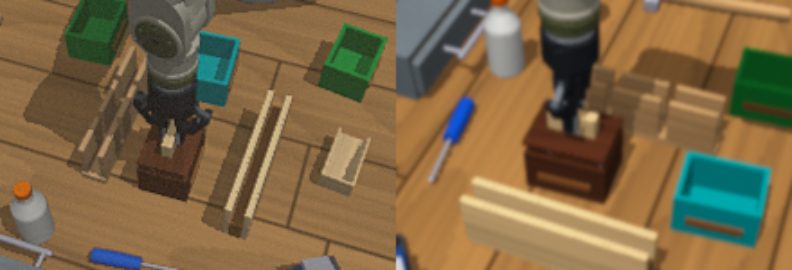

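The picture shows the lid over the body at (172,150), the scoop upright at (345,160), and the rest where it was. The underside is about 15.5 mm above the rim. I'll hand in.

```bash
python3 -c "
from workcell import env
print(env.hand_in())"
```

```text
the job is handed in; nothing more can be done
None
```

I poured all six balls into the shaker body and stood the empty scoop back upright near its starting spot. I then carried the lid over the mitre box and handed in still holding it above the rim, at about 28 s of the 72 s allowed. The hand-in gives no verdict.

- **Balls:** no single view showed all six. The wrist and scene pictures together gave six distinct positions inside the body, and none were on the bench.
- **Scoop:** it was empty and flat on the bench after release, with its cheek tops at 40 mm, and was not touched again.
- **Lid:**
  - Height: the underside was about 15.5 mm above the rim.
  - Alignment: centred within about 1 mm and turned less than 1° from the shaker.
  - Level: tilt was under 0.01 rad.
  - Grip: the 17 mm finger opening showed it was still held.
- **Bystanders and obstacles:** they looked unmoved in the last pictures, though I did not measure them again. The wrist force showed no sign of a bump.

The cameras disagreed by about 1–2 mm on some positions, which is within their calibration. No check failed.

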